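Fit the adapter ring and hold the gauge pen on its mark

ROBOT

A 6-joint arm with a two-finger parallel gripper is mounted at the origin on a cart in front of the work surface, level with it; the furniture and walls round the work are solid. World frame = base frame: x ahead of the robot, y to its left, z up, the work surface at z = 0. Lengths are in m, angles in rad, forces in N, time in s.
With the tool pointing down it reaches from about 0.35 to 0.725 m from the base axis. Payload 4.3 kg.
Tool frame: the origin (TCP) lies midway between the tips of the shut fingers; the grasp point (between the pads) lies 19 mm behind it; z points along the fingers, y is the line along which they close (so a half turn about z gives the same grasp; the last joint's range is limited). The gripper opens to 85 mm and grips with 20 to 120 N. Pads are 22 mm wide; open, the fingers measure 114 mm over their backs; the gripper's body (76 mm by 85 mm) begins 54 mm behind the grasp point. The pads swing forward as they close: fully open they stand 13 mm farther back than shut.
Start: joints at [-1.221, 0.377, 0.081, 1.274, 0, 1.46], TCP at [0.255, -0.515, 0.231] pointing down, gripper open.
Joint ranges: [-2.72, 2.72], [-0.84, 1.66], [-1.02, 1.22], [-1.77, 2.12], [-1.37, 1.28], [-3.14, 3.14]. Speed limits (rad/s): [2.57, 2.57, 3.14, 3.14, 3.14, 3.14].

INTERFACE

Orientations are given as [roll, pitch, yaw] about the fixed x, y, z axes, in that order (R = Rz(yaw) Ry(pitch) Rx(roll)).
In Python, from rig import env gives the robot as it stands.
- The arm moves only by the tool servo_tool, never from a script. Its argument "motion" is a list that holds one entry, the list of rows, each a list of 7 numbers: the turn, a rotation vector about the tool's x, y, z in degrees, then the shift along the tool's x, y, z in mm, then the finger opening in mm, from 0 to 85.4. In form: [[[wx, wy, wz, dx, dy, dz, fingers], ...]]. A call has 1 to 5 rows; each row is the pose to reach, as a shift and turn from the pose commanded when the call began, along the tool's axes at that moment; what a row does not reach only later rows make up. A row lasts 1/10 s, in which the tool goes at most 50 mm and 8.59 degrees, less where a joint would pass 70% of its speed; a pose out of reach is approached as far as the arm can. A call with a gripper value outside its range is refused whole. The fingers move at their own pace and stop on an object; "squeeze" is the grip in N (left out, the last holds). Time passes only in rows, so rows that repeat a pose let the fingers close. It gives the time, the measured TCP pose, the force, the opening and the grip force at its end, in the units of the state.
- env.sense(): the state, without advancing time (a new reading comes with each control period).
- env.read_camera(name): name is "scene" or "side" or "wrist"; returns a dict with "img" (384x512x3 uint8, red, green, blue), "depth" (384x512 float32, m along the optical axis (not along the pixel's ray), 0 where there is no reading), "mtx" (3x3 intrinsics, pixels), "rvec" (rotation vector, rad) and "tvec" (3), from world to camera coordinates, as OpenCV has them. Camera axes: x right, y down, z forward; pixel columns grow to the right and rows downward; lengths in m; the calibration is good to about 2 mm. A picture is of the moment at which its call begins.
- env.sign_off(): hands the job in; it is judged then, once.
The state is a dict: "time_s": time; "joint_pos": joint angles; "joint_vel": joint speeds; "tau": joint torques, N m; "tool_pos": TCP position; "tool_rot": TCP orientation; "force": force on the tool from outside, world axes, zero at the start; "wrist_torque": the same for the moment, N m; "finger_gap": opening from 0.0 (shut) to 1.0 (fully open); "gripper_force": force on a finger pad.
Only numpy, scipy, OpenCV 4.12 (cv2) and the standard library are available. Lean on these libraries where they do the work, as an engineer would, in place of code of your own. Each camera call takes 0.05 s, during which the arm holds its last target. There are 200 camera calls.

TASK

Lower the flanged aluminium adapter ring, hub upward, gently over the drive unit's upright spindle until its flange lies flat on the seat, and let go of it. Then lift the blue gauge pen out of its stand and finish holding it upright with its spring tip on the red dot of the ring's flange, pressed lightly so that the tip is about half way in (not bottomed); the job ends in that hold, so do not let go of the pen. Leave the beaker, the label roll and the sample cup alone.

Things in the scene. Friction and masses are not known exactly. Their poses are not given: they have to be found in the camera images.
- ring_center (a point): centre, on the axis and half-way up, of the loose aluminium adapter ring (about 0.16 kg, 50 mm high): a hub of 40 mm outer diameter on a flange 96 mm across and 6 mm thick, with a straight 23 mm through bore. z points up the bore from flange to hub top. It starts flange down on the worktop (centre 25 mm above it). Grasp the hub, above the flange.
- dot (a point): centre of the flat red dot (14 mm across) painted on the top of the ring's flange, 34 mm from the ring's axis, on the ring's own -x side, 6 mm above the flange's underside; moves with the ring. z points up.
- seat (a point): centre of the flat seat (104 mm across), 60 mm above the worktop on the fixed white drive unit (130 x 150 mm), at the foot of the fixed upright steel spindle, whose axis is this z axis. Spindle: 20 mm across, 54 mm tall above this point, its last 11 mm tapering to 10 mm. With the ring fully home, ring_center is 25 mm above this point and the spindle sticks 4 mm out of the hub.
- pen_center (a point): grasp point of the loose gauge pen (0.09 kg): on its axis, half-way up its blue barrel (22 mm across, from 34 mm below to 36 mm above this point; a cap ends 44 mm above). z runs up the pen from tip to cap. Below the barrel: a black collar (28 mm across, 6 mm high), an 18 mm steel nose ending 85 mm below this point, and a rounded 7 mm spring tip ending 99 mm below it when free.
- pen_tip (a point): outer end of the pen's spring tip; z along the pen's axis, up toward the cap. It moves with the tip as it is pushed in.
- plunger (a joint): how far the pen's spring tip is pushed into the pen, m: 0 free, 0.010 bottomed. The spring takes about 1 N to start and 500 N/m after that (3.5 N at half way, 0.005).
- stand_top (a point): centre of the top rim of the fixed pen stand: an upright grey tube of 40 mm outer diameter, its top 75 mm above the worktop, on a black foot 72 mm across. The pen stands upright in its 22 mm bore, tip down and free, its collar resting on this rim; pen_center is then 40 mm above this point. Lift the pen 60 mm or more straight up to free it.
- beaker: clear beaker, 72 mm in diameter, 95 mm high; origin at the centre of its underside; leave alone
- label_roll: white label roll lying flat, 66 mm in diameter, 24 mm high; origin at the centre of its underside; leave alone
- sample_cup: white sample cup with a red lid, 64 mm in diameter, 72 mm high; origin at the centre of its underside; leave alone
Mind the look-alikes: they are no part of the job. What is shaped like the part that bears stand_top but green or purple is not meant.

How it is judged:
On the way, in this order (a step that is already met when the one before it is completed fails the run):
1. the ring is fully home on the seat, flat, and let go of, before the pen leaves its stand (horizontal distance between ring_center and seat below 0.004 m and z of ring_center in the frame of seat below 0.0275 m and angle between ring_center's own z axis and vertical below 0.05 rad and contact force between the fingers and adapter below 0.1 N and z of pen_center in the frame of stand_top below 0.045 m and horizontal distance between pen_center and stand_top below 0.006 m), for 0.2 s.
2. the pen is lifted clear of its stand by the gripper (z of pen_center in the frame of stand_top above 0.08 m and contact force between the fingers and pen above 1 N), for 0.1 s.
At the end, for the whole second after the job is handed in: Ring home on the seat (4 mm off axis, 2.5 mm above the seat, 0.05 rad at most) and untouched by the fingers; pen held by the fingers, upright within 0.12 rad, tip within 7 mm of the dot's centre, pushed in 2 to 8.5 mm, pressing with 1 to 8 N, not leaning on the drive unit (horizontal distance between ring_center and seat below 0.004 m and z of ring_center in the frame of seat below 0.0275 m and angle between ring_center's own z axis and vertical below 0.05 rad and horizontal distance between pen_tip and dot below 0.007 m and z of pen_tip in the frame of dot below 0.003 m and angle between pen_center's own z axis and vertical below 0.12 rad and value of joint plunger between 0.002 and 0.0085 m and contact force between plunger and adapter between 1 and 8 N and contact force between the fingers and pen above 1 N and contact force between the fingers and adapter below 0.1 N and contact force between pen and drive below 0.5 N); the arm keeps its last pose, push and grip.
It fails at once if the ring is dropped down the spindle (faster than 0.5 m/s) instead of lowered (horizontal distance between ring_center and seat below 0.01 m and z of ring_center in the frame of seat below 0.085 m and linear speed of adapter above 0.5 m/s).
It fails at once if the pen is pressed on the ring with more than 15 N (contact force between pen and adapter above 15 N).
It fails at once if the clear beaker is moved by more than 15 mm (distance of beaker from where it was at the start of the episode above 0.015 m).
It fails at once if the label roll is moved by more than 15 mm (distance of label_roll from where it was at the start of the episode above 0.015 m).
It fails at once if the sample cup is moved by more than 15 mm (distance of sample_cup from where it was at the start of the episode above 0.015 m).
It also fails if it takes over 61 s, if anything falls off the work surface, if the arm or the gripper's body presses on something with over 40 N, if the wrist force passes 120 N, or if a joint passes its speed limit or range.

## Working session

There is one attempt and no reset: what is moved stays moved. The work goes in short steps, Python scripts to look and compute and a tool call to move; the robot and the scene stay as the last step left them, time stands still between calls to the robot, and variables do not carry over. Pictures are saved under pics/ and viewed, at most 10 in all, crops included, and the job is handed in when it is done.

Besides the shell and the picture viewer there is one more tool, called after ">>>" as name([rows], argument=value, ...), one row to a line, values as JSON. servo_tool: Moves the arm, as the interface text tells. Its arguments: {"type":"object","properties":{"motion":{"type":"array","items":{"type":"array","items":{"type":"array","items":{"type":"number"}}}},"squeeze":{"type":"number"}},"required":["motion"]}

```bash
ls; mkdir -p pics; cat > h.py <<'E'
import numpy as np, cv2
from rig import env
from scipy.spatial.transform import Rotation as Ro
def cam(n,save=None):
    c=env.read_camera(n)
    c['R']=cv2.Rodrigues(np.array(c['rvec'],float))[0]; c['t']=np.array(c['tvec'],float).ravel(); c['K']=np.array(c['mtx'],float)
    if save: cv2.imwrite('pics/'+save,c['img'][:,:,::-1])
    return c
def plane(c,u,v,z):
    o=-c['R'].T@c['t']; d=c['R'].T@np.linalg.inv(c['K'])@np.array([u,v,1.]); return o+d*(z-o[2])/d[2]
def cloud(c):
    v,u=np.mgrid[:384,:512]; d=c['depth']; p=np.stack([u*d,v*d,d],-1)@np.linalg.inv(c['K']).T
    w=(p-c['t'])@c['R']; w[d<=0]=np.nan; return w
E
python3 - <<'E'
from h import *
a=cam('scene'); b=cam('side')
np.savez('a.npz',**a);np.savez('b.npz',**b)
cv2.imwrite('pics/1.png',np.hstack([a['img'],b['img']])[:,:,::-1][:, :])
im=cv2.resize(np.vstack([a['img'],b['img']]),(400*1,600)); 
cv2.imwrite('pics/s.png',a['img'][:,:,::-1]);cv2.imwrite('pics/d.png',b['img'][:,:,::-1])
print(env.sense())
for c in (a,b): print(-c['R'].T@c['t'],c['K'][0,0])
E
```

```text
pics
{'time_s': 0.1, 'joint_pos': array([-1.22130527e+00,  3.78019391e-01,  7.97971372e-02,  1.27439593e+00,
       -1.54504700e-07,  1.46051284e+00]), 'joint_vel': array([-0.00109387, -0.00110597,  0.0032274 ,  0.00026205, -0.00012778,
        0.00074554]), 'tau': array([ 8.18061199e-04, -4.64693785e+01,  2.70582068e+01,  1.20484777e-02,
       -1.51158115e-04,  1.28007096e-05]), 'tool_pos': array([ 0.25497157, -0.51474218,  0.2304521 ]), 'tool_rot': array([-3.13978185e+00, -2.00359753e-04,  4.59774361e-01]), 'force': array([0.67657833, 0.96737104, 0.37717031]), 'wrist_torque': array([-0.02564068,  0.04327863,  0.04382402]), 'gripper_force': 0.0, 'finger_gap': 0.9989821423223384}
[-0.04788347  0.72446363  1.15061404] 431.6257121924121
[ 0.44032338 -1.41606651  1.17548715] 432.9731586863669
```

View pics/s.png

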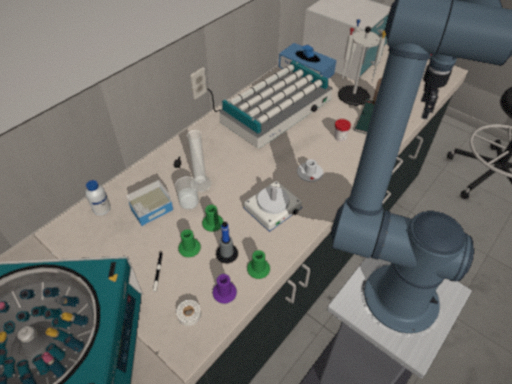

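View pics/d.png

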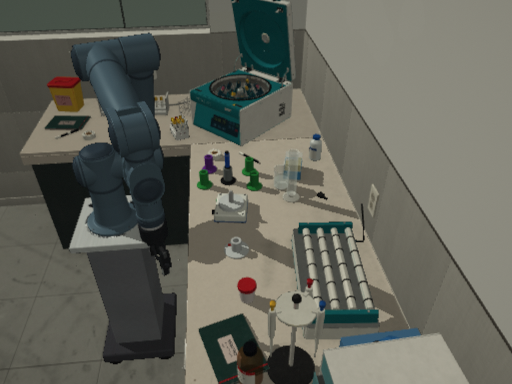

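The scene view shows the ring at (311,170), the drive unit with its spindle at (273,203), and the blue pen in a stand with a black foot at (227,245). Stand look-alikes are green at (189,243), (212,218), (258,264) and purple at (224,289). The grey one holding the blue pen fits. Next I'll measure and make one enlarged crop to confirm.

```bash
python3 - <<'E'
from h import *
L=lambda f:dict(np.load(f))
a,b=L('a.npz'),L('b.npz')
def crop(c,x0,y0,w,h,k): return cv2.resize(c['img'][y0:y0+h,x0:x0+w],None,fx=k,fy=k,interpolation=cv2.INTER_CUBIC)
cv2.imwrite('pics/c1.png',np.hstack([crop(a,200,150,140,120,2.85),crop(b,185,145,140,120,2.85)])[:,:,::-1])
for n,c,boxes in (('scene',a,dict(pen=(205,215,245,265),drive=(240,175,305,230),ring=(292,152,330,185))),('side',b,dict(pen=(212,147,242,188),drive=(210,185,252,225),ring=(220,230,255,262)))):
    w=cloud(c); hsv=cv2.cvtColor(c['img'],cv2.COLOR_RGB2HSV).astype(int)
    for k,(x0,y0,x1,y1) in boxes.items():
        P=w[y0:y1,x0:x1].reshape(-1,3); H=hsv[y0:y1,x0:x1].reshape(-1,3); 
        print(n,k)
        for lo,hi in dict(pen=[(.065,.085),(.085,.14),(.14,.165)],drive=[(.05,.058),(.0585,.064),(.07,.12)],ring=[(.004,.009),(.015,.047),(.047,.06)])[k]:
            m=(P[:,2]>lo)&(P[:,2]<hi); q=P[m]
            if len(q): print(lo,hi,len(q),q.mean(0).round(4),q.min(0).round(3),q.max(0).round(3))
        red=((H[:,0]<8)|(H[:,0]>172))&(H[:,1]>110)&(H[:,2]>70); blue=(abs(H[:,0]-115)<15)&(H[:,1]>120)
        print('red',red.sum(),P[red].mean(0) if red.any() else'','blue',blue.sum(),P[blue].mean(0) if blue.any() else '')
E
```

```text
scene pen
0.065 0.085 98 [0.4839 0.2215 0.0747] [0.466 0.17  0.065] [0.587 0.238 0.084]
0.085 0.14 82 [0.4803 0.2226 0.1107] [0.473 0.209 0.085] [0.494 0.231 0.139]
0.14 0.165 62 [0.4832 0.2208 0.1531] [0.474 0.208 0.14 ] [0.494 0.228 0.163]
red 0  blue 94 [0.4814746  0.22454234 0.1131885 ]
scene drive
0.05 0.058 175 [0.4773 0.0026 0.055 ] [ 0.422 -0.077  0.05 ] [0.55  0.067 0.058]
0.0585 0.064 390 [ 0.4827 -0.0078  0.0608] [ 0.435 -0.063  0.059] [0.537 0.041 0.064]
0.07 0.12 67 [ 0.4841 -0.0066  0.0955] [ 0.477 -0.018  0.07 ] [ 0.494 -0.     0.116]
red 0  blue 1 [ 0.4114394  -0.02678371  0.03843083]
scene ring
0.004 0.009 263 [ 0.4919 -0.2338  0.0061] [ 0.404 -0.348  0.004] [ 0.596 -0.151  0.009]
0.015 0.047 96 [ 0.488  -0.2296  0.0343] [ 0.47  -0.253  0.015] [ 0.513 -0.214  0.047]
0.047 0.06 43 [ 0.4902 -0.234   0.0504] [ 0.471 -0.255  0.047] [ 0.508 -0.211  0.055]
red 2 [ 0.46526598 -0.20681926  0.01035784] blue 0 
side pen
0.065 0.085 44 [0.4828 0.218  0.0749] [0.422 0.195 0.066] [0.506 0.325 0.084]
0.085 0.14 49 [0.4892 0.2102 0.1116] [0.479 0.199 0.086] [0.499 0.222 0.138]
0.14 0.165 27 [0.4901 0.2125 0.1516] [0.482 0.203 0.14 ] [0.5   0.226 0.163]
red 0  blue 60 [nan nan nan]
side drive
0.05 0.058 125 [ 0.4893 -0.0326  0.0541] [ 0.427 -0.092  0.05 ] [0.555 0.055 0.058]
0.0585 0.064 200 [ 0.49   -0.0173  0.0614] [ 0.441 -0.064  0.059] [0.54  0.039 0.064]
0.07 0.12 45 [ 0.4915 -0.0184  0.0935] [ 0.483 -0.049  0.07 ] [ 0.51  -0.009  0.12 ]
red 0  blue 0 
side ring
0.004 0.009 251 [ 0.4969 -0.2301  0.0061] [ 0.431 -0.307  0.004] [ 0.569 -0.126  0.009]
0.015 0.047 86 [ 0.4943 -0.2448  0.032 ] [ 0.476 -0.281  0.015] [ 0.514 -0.219  0.047]
0.047 0.06 49 [ 0.4958 -0.2383  0.0504] [ 0.477 -0.259  0.047] [ 0.514 -0.219  0.055]
red 6 [ 0.4690777  -0.21396197  0.0071658 ] blue 0
```

View pics/c1.png

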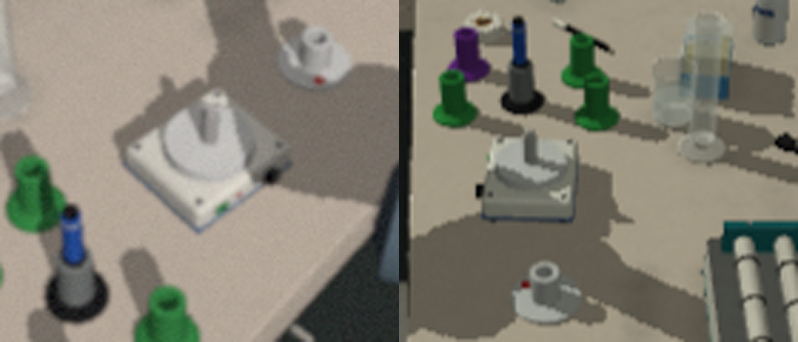

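Confirmed in the crop: the blue pen is in the grey stand with the black foot, at about (72,265) in the left half, and its look-alikes are green or purple. The ring's red dot is on its -x/+y side. Estimates:

| Item | x | y |
|---|---|---|
| Ring | 0.493 | -0.236 |
| Seat | 0.487 | -0.011 |
| Pen | 0.486 | 0.216 |

Next I'll move over the ring.

>>> servo_tool([
  [[0,0,0,40,-17,0,85],[0,0,0,80,-34,0,85],[0,0,0,120,-51,0,85],[0,0,0,160,-69,0,85],[0,0,0,200,-86,0,85]],
])

```text
time_s: 0.6
tool_pos: [0.3968, -0.3477, 0.2309]
tool_rot: [-3.141, 0.0, 0.459]
force: [-0.5, 0.1, 0.4]
finger_gap: 0.995
gripper_force: 0.0
```

>>> servo_tool([
  [[0,0,0,40,-17,0,85],[0,0,0,80,-34,10,85],[0,0,0,120,-51,20,85],[0,0,0,137,-58,30,85],[0,0,0,137,-58,30,85]],
])

```text
time_s: 1.1
tool_pos: [0.4935, -0.2339, 0.1993]
tool_rot: [-3.138, 0.002, 0.464]
force: [-0.1, 0.1, 0.4]
finger_gap: 0.998
gripper_force: 0.0
```

```bash
python3 - <<'E'
from h import *
s=env.sense(); print(s['time_s'],s['tool_pos'],s['tool_rot'],s['force'])
c=cam('wrist','w1.png'); np.savez('w1.npz',**c); print(-c['R'].T@c['t'],c['R'].T)
E
```

```text
1.1 [ 0.49351596 -0.23387445  0.19932904] [-3.13826865e+00  1.52027476e-03  4.64077695e-01] [-0.06541998  0.06008282  0.44745397]
[ 0.55991742 -0.20270647  0.34239136] [[ 0.44657359 -0.85514911 -0.26323378]
 [-0.89474258 -0.42772241 -0.12841048]
 [-0.00278088  0.2928712  -0.95614786]]
```

View pics/w1.png

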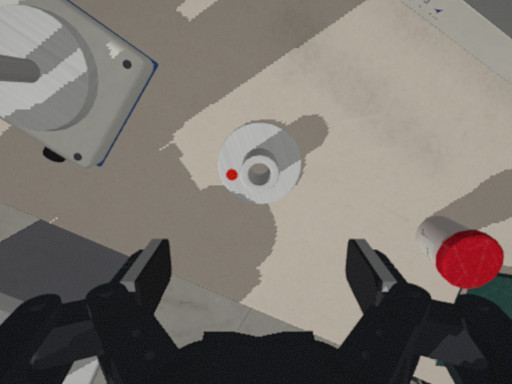

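The wrist view shows the ring at (259,172) with its red dot at (232,175), the drive unit at top left, and the sample cup's red lid at (470,258), clear of the fingers. I'll measure the ring here.

```bash
cat >> h.py <<'E'
def fitc(p,it=6,tol=.003):
    # centre of points' enclosing circle
    c,r=cv2.minEnclosingCircle((p[:,:2]*1000).astype(np.float32)); return np.array(c)/1000,r/1000
def to_tool(s,target):
    R=Ro.from_euler('xyz',s['tool_rot']).as_matrix(); return R.T@(np.array(target)-s['tool_pos'])*1000
E
python3 - <<'E'
from h import *
c=dict(np.load('w1.npz')); w=cloud(c)
y,x=slice(115,215),slice(205,335)
P=w[y,x].reshape(-1,3); H=cv2.cvtColor(c['img'],cv2.COLOR_RGB2HSV)[y,x].reshape(-1,3).astype(int)
t=P[(P[:,2]>.047)&(P[:,2]<.054)]; print('hubtop',len(t),t.mean(0),fitc(t))
f=P[(P[:,2]>.0045)&(P[:,2]<.0085)]; print('flange',len(f),f.mean(0),fitc(f))
print('table',np.nanmedian(w[120:200,360:400,2]))
red=((H[:,0]<8)|(H[:,0]>172))&(H[:,1]>120); print('dot',red.sum(),P[red].mean(0))
v,u=np.mgrid[115:215,205:335]; print(plane(c,u.ravel()[red].mean(),v.ravel()[red].mean(),.006))
# 2d: bright hub top ring and flange outlines by contours
g=cv2.cvtColor(c['img'],cv2.COLOR_RGB2GRAY)
e=cv2.HoughCircles(cv2.medianBlur(g,3)[y,x],cv2.HOUGH_GRADIENT,1.5,5,param1=120,param2=25,minRadius=8,maxRadius=48)
for q in (e[0][:6] if e is not None else []):
    print(q+[205,115,0], plane(c,q[0]+205,q[1]+115,.05 if q[2]<25 else .006))
s=env.sense(); print(s['tool_pos'])
E
```

```text
hubtop 801 [ 0.49328186 -0.2369471   0.05026615] (array([ 0.49260339, -0.23718846]), 0.0199282169342041)
flange 3904 [ 0.49690573 -0.23515782  0.0065333 ] (array([ 0.4927677, -0.2371777]), 0.047762569427490235)
table 0.0006129453737853149
dot 97 [ 0.46741469 -0.21339576  0.00714636]
[ 0.46710513 -0.21342736  0.006     ]
[267.25       147.25        28.40000153] [ 0.51362862 -0.23636784  0.006     ]
[274.75       166.75        28.09999847] [ 0.49744072 -0.25428989  0.006     ]
[258.25 174.25  11.75] [ 0.49134381 -0.23627578  0.05      ]
[255.25       151.75        28.40000153] [ 0.50300884 -0.22655763  0.006     ]
[307.75       130.75        19.10000038] [ 0.5513223  -0.25957001  0.05      ]
[291.25 147.25  23.75] [ 0.53017482 -0.25296112  0.05      ]
[ 0.4929299  -0.23541715  0.20017304]
```

>>> servo_tool([
  [[0,0,0,-1,1.5,45,85],[0,0,0,-1,1.5,90,85],[0,0,0,-1,1.5,130,85],[0,0,0,-1,1.5,165,85],[0,0,0,-1,1.5,183,85]],
])

```text
time_s: 1.65
tool_pos: [0.4902, -0.2388, 0.0155]
tool_rot: [-3.138, 0.003, 0.458]
force: [0.0, 0.4, -0.1]
finger_gap: 0.997
gripper_force: 0.0
```

>>> servo_tool([
  [[0,0,0,0,0,2,85],[0,0,0,0,0,2,36],[0,0,0,0,0,2,36],[0,0,0,0,0,2,36],[0,0,0,0,0,2,36]],
], squeeze=40)

```text
time_s: 2.15
tool_pos: [0.4941, -0.2393, 0.0182]
tool_rot: [3.139, -0.001, 0.46]
force: [-2.0, -0.4, 5.6]
finger_gap: 0.464
gripper_force: 39.9
```

>>> servo_tool([
  [[0,0,0,0,0,0,30],[0,0,0,0,0,0,30],[0,0,0,0,0,0,30],[0,0,0,0,0,0,30]],
])

```text
time_s: 2.55
tool_pos: [0.4941, -0.2393, 0.0182]
tool_rot: [3.139, -0.001, 0.46]
force: [-1.4, 0.4, 5.6]
finger_gap: 0.461
gripper_force: 39.9
```

>>> servo_tool([
  [[0,0,0,0,0,-15,30],[0,0,0,0,0,-45,30],[0,0,0,0,0,-85,30],[0,0,0,0,0,-125,30],[0,0,0,0,0,-160,30]],
])

```text
time_s: 3.05
tool_pos: [0.4934, -0.2387, 0.1792]
tool_rot: [3.139, -0.001, 0.46]
force: [0.5, 0.5, -2.1]
finger_gap: 0.459
gripper_force: 40.7
```

```bash
python3 - <<'E'
from h import *
s=env.sense(); print(s['time_s'],s['tool_pos'],s['tool_rot'],s['force'],s['finger_gap'])
print(to_tool(s,[.487,-.011,s['tool_pos'][2]]))
c=dict(np.load('w1.npz')); w=cloud(c)
P=w[0:190,0:160].reshape(-1,3); q=P[(P[:,2]>.0585)&(P[:,2]<.064)]; print('seat part',len(q),q.min(0),q.max(0))
# fit seat circle in all three views' points by ransac-free lsq on hull
E
```

```text
3.05 [ 0.49338052 -0.2387365   0.17923035] [ 3.13937198e+00 -1.08966879e-03  4.59951945e-01] [ 0.48253272  0.50385311 -2.07772257] 0.4589288625625459
[  95.3759111  -206.90077878   -0.35553128]
seat part 8400 [ 0.43621744 -0.06488614  0.05850193] [0.53992593 0.02200057 0.06397136]
```

>>> servo_tool([
  [[0,0,0,4,-35,0,30],[0,0,0,10,-80,0,30],[0,0,0,16,-125,0,30],[0,0,0,22,-170,0,30],[0,0,0,25,-207,0,30]],
])

```text
time_s: 3.55
tool_pos: [0.4227, -0.04, 0.177]
tool_rot: [3.141, -0.001, 0.46]
force: [-0.7, 0.7, -1.3]
finger_gap: 0.461
gripper_force: 40.9
```

>>> servo_tool([
  [[0,0,0,0,0,0,30],[0,0,0,0,0,0,30]],
])

```text
time_s: 3.75
tool_pos: [0.4237, -0.0415, 0.1771]
tool_rot: [3.14, -0.001, 0.462]
force: [-0.1, -0.0, -1.4]
finger_gap: 0.46
gripper_force: 41.0
```

```bash
python3 - <<'E'
from h import *
c=cam('wrist','w2.png'); np.savez('w2.npz',**c); s=env.sense(); w=cloud(c)
print(s['time_s'],s['tool_pos'],s['tool_rot'],s['force'])
P=w.reshape(-1,3)
q=P[(abs(P[:,2]-.0605)<.003)&(np.hypot(P[:,0]-.488,P[:,1]+.013)<.056)]; print('seat',len(q),fitc(q),np.median(q[:,2]))
for lo,hi in [(.064,.075),(.075,.09),(.09,.10),(.1,.112),(.112,.118)]:
    q=P[(P[:,2]>lo)&(P[:,2]<hi)&(np.hypot(P[:,0]-.488,P[:,1]+.013)<.03)]
    if len(q): print(lo,hi,len(q),q.mean(0),q.min(0),q.max(0))
x,y,z=s['tool_pos']; d=np.hypot(P[:,0]-x,P[:,1]-y)
for z0 in np.arange(.15,.24,.005):
    q=P[(abs(P[:,2]-z0)<.0025)&(d<.06)]
    if len(q): print(z0.round(3),len(q),fitc(q)[0]-[x,y],fitc(q)[1])
E
```

```text
3.8 [ 0.42429153 -0.04223912  0.17700997] [ 3.13972891e+00 -1.25493071e-03  4.60283373e-01] [ 0.06476107  0.22964318 -1.72238199]
seat 11445 (array([ 0.48778799, -0.01243416]), 0.052139675140380856) 0.060470501598065315
0.1 0.112 402 [ 0.48786583 -0.01224775  0.10742888] [ 0.47800788 -0.02224311  0.10237049] [ 0.49758147 -0.00253327  0.11187891]
0.112 0.118 277 [ 0.48786015 -0.01238741  0.11404328] [ 0.48175703 -0.01844438  0.11204342] [ 0.49386573 -0.00609831  0.11631007]
0.16 37 [0.03418326 0.01517969] 0.02903201484680176
0.165 10254 [ 0.00015833 -0.00063447] 0.0478484115600586
0.17 271 [ 0.01347803 -0.00243034] 0.025703516006469727
0.175 332 [0.00554767 0.00180986] 0.01837169075012207
0.18 424 [0.00434156 0.00143682] 0.01992354393005371
0.185 632 [0.00525629 0.00164225] 0.032018840789794924
0.19 824 [0.00561268 0.00191748] 0.03320960235595703
0.195 911 [0.00558643 0.00206477] 0.03322504043579102
0.2 1049 [0.00524393 0.00209241] 0.0333151741027832
0.205 1267 [0.00514048 0.00197531] 0.03337887191772461
0.21 4397 [0.00547654 0.00199868] 0.03314859390258789
0.215 862 [5.24612888e-03 3.20279074e-05] 0.028508832931518555
0.22 426 [0.00484391 0.00223457] 0.04171815872192383
0.225 1092 [0.00970536 0.00422714] 0.05115849304199219
0.23 1903 [ 7.55966509e-05 -5.02975755e-04] 0.05382218170166016
0.235 5143 [ 5.49321016e-04 -4.23548746e-05] 0.05535696411132812
```

View pics/w2.png

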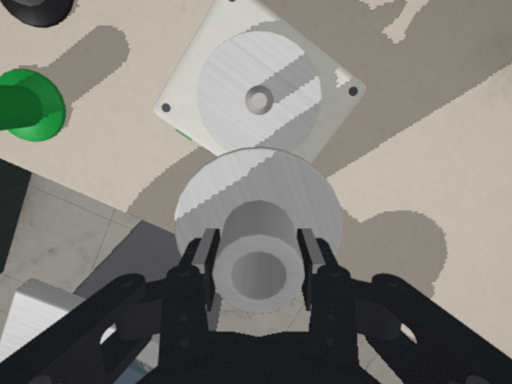

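The wrist view shows the ring held hub up, level, with its bore at (258,275), and the spindle tip at (259,99). I'll check the held ring's tilt and centre.

```bash
cat >> h.py <<'E'
from scipy.optimize import least_squares
def ring_fl(c,x,y,z0,rad=.048):
    w=cloud(c); P=w.reshape(-1,3); q=P[(abs(P[:,2]-z0)<.003)&(np.hypot(P[:,0]-x,P[:,1]-y)<.056)]
    n=np.linalg.lstsq(np.c_[q[:,:2]-[x,y],np.ones(len(q))],q[:,2],rcond=None)[0]
    h=cv2.convexHull(((q[:,:2]-[x,y])*1000).astype(np.float32))[:,0]/1000
    h=h[np.hypot(*h.T)>.044]
    f=least_squares(lambda p:np.hypot(h[:,0]-p[0],h[:,1]-p[1])-rad,[0,0],loss='soft_l1',f_scale=.0005)
    return f.x+[x,y],n,len(h),np.abs(f.fun).max()
E
python3 - <<'E'
from h import *
c=dict(np.load('w2.npz')); s=env.sense(); x,y,z=s['tool_pos']
r=ring_fl(c,x,y,.165); print(r, r[0]-[x,y])
sp=np.array([.4878,-.0124]); R=Ro.from_euler('xyz',s['tool_rot']).as_matrix()
print(R.T@np.append(sp-r[0],0)*1000)
# tilt of flange normal in tool axes
print('dot', end=' ')
H=cv2.cvtColor(c['img'],cv2.COLOR_RGB2HSV).astype(int); red=((H[...,0]<8)|(H[...,0]>172))&(H[...,1]>120); print(red.sum(), np.argwhere(red).mean(0) if red.any() else '')
E
```

```text
(array([ 0.42404242, -0.04320274]), array([-0.00481869, -0.00302869,  0.16546163]), 49, np.float64(0.0012067123632379176)) [-0.00024911 -0.00096361]
[70.8047      0.72408444  0.0902047 ]
dot 0
```

>>> servo_tool([
  [[0,0,0,30,0.3,0,30],[0,0,0,60,0.5,0,30],[0,0,0,70.8,0.7,0,30],[0,0,0,70.8,0.7,10,30],[0,0,0,70.8,0.7,20,30]],
])

```text
time_s: 4.3
tool_pos: [0.4869, -0.012, 0.1554]
tool_rot: [3.141, 0.001, 0.459]
force: [-0.5, -0.5, -1.4]
finger_gap: 0.46
gripper_force: 41.0
```

>>> servo_tool([
  [[0,0,0,0,0,5,30],[0,0,0,0,0,10,30],[0,0,0,0,0,15,30],[0,0,0,0,0,15,30],[0,0,0,0,0,15,30]],
])

```text
time_s: 4.8
tool_pos: [0.4872, -0.0112, 0.1414]
tool_rot: [3.141, -0.0, 0.46]
force: [1.0, -0.7, -1.0]
finger_gap: 0.459
gripper_force: 41.0
```

```bash
python3 - <<'E'
from h import *
c=cam('wrist','w3.png'); np.savez('w3.npz',**c); s=env.sense(); x,y,z=s['tool_pos']; print(s['time_s'],s['tool_pos'],s['tool_rot'],s['force'])
r=ring_fl(c,x,y,z-.0115); print(r)
R=Ro.from_euler('xyz',s['tool_rot']).as_matrix(); print(R.T@np.append(np.array([.4878,-.0124])-r[0],0)*1000)
P=cloud(c).reshape(-1,3); q=P[(abs(P[:,2]-.113)<.006)&(np.hypot(P[:,0]-.4878,P[:,1]+.0124)<.012)]; print('spindle thru bore',len(q),q.mean(0) if len(q) else '')
E
```

```text
4.85 [ 0.48748059 -0.01118251  0.14156161] [ 3.14119182e+00 -3.89448963e-04  4.59783498e-01] [-0.64845998  0.87556351 -1.12460264]
(array([ 0.48747393, -0.01278608]), array([-0.00636737, -0.00209064,  0.12978643]), 51, np.float64(0.0014429396535463532))
[ 4.63537236e-01 -2.01290914e-01  9.98392805e-05]
spindle thru bore 0
```

>>> servo_tool([
  [[0,0,0,0.4,-0.2,6,30],[0,0,0,0.4,-0.2,12,30],[0,0,0,0.4,-0.2,17,30],[0,0,0,0.4,-0.2,22,30],[0,0,0,0.4,-0.2,26,30]],
])

```text
time_s: 5.35
tool_pos: [0.4873, -0.0107, 0.1146]
tool_rot: [-3.141, 0.001, 0.46]
force: [0.0, 0.8, -1.4]
finger_gap: 0.459
gripper_force: 41.0
```

>>> servo_tool([
  [[0,0,0,0,0,4,30],[0,0,0,0,0,8,30],[0,0,0,0,0,8,30]],
])

```text
time_s: 5.65
tool_pos: [0.4872, -0.0107, 0.1067]
tool_rot: [-3.141, 0.001, 0.46]
force: [-0.2, -0.3, -2.0]
finger_gap: 0.463
gripper_force: 41.0
```

>>> servo_tool([
  [[0,0,0,0,0,6,30],[0,0,0,0,0,12,30],[0,0,0,0,0,17,30],[0,0,0,0,0,22,30],[0,0,0,0,0,25,30]],
])

```text
time_s: 6.15
tool_pos: [0.4873, -0.0107, 0.0816]
tool_rot: [-3.141, 0.001, 0.46]
force: [0.3, 1.0, -1.7]
finger_gap: 0.46
gripper_force: 41.0
```

>>> servo_tool([
  [[0,0,0,0,0,1.5,30],[0,0,0,0,0,3,30],[0,0,0,0,0,4,30],[0,0,0,0,0,4,30]],
])

```text
time_s: 6.55
tool_pos: [0.4878, -0.0108, 0.0784]
tool_rot: [3.141, -0.0, 0.46]
force: [-0.6, 0.4, -1.9]
finger_gap: 0.457
gripper_force: 41.0
```

>>> servo_tool([
  [[0,0,0,0,0,1,30],[0,0,0,0,0,1,30],[0,0,0,0,0,1.5,30],[0,0,0,0,0,1.5,30]],
])

```text
time_s: 6.95
tool_pos: [0.4879, -0.0108, 0.0782]
tool_rot: [3.141, -0.001, 0.46]
force: [-4.3, 0.8, 9.3]
finger_gap: 0.456
gripper_force: 41.9
```

Contact force shows it's seated. I'll release and back straight up.

>>> servo_tool([
  [[0,0,0,0,0,-0.5,60],[0,0,0,0,0,-0.5,70],[0,0,0,0,0,-0.5,75],[0,0,0,0,0,-0.5,75],[0,0,0,0,0,-0.5,75]],
])

```text
time_s: 7.45
tool_pos: [0.4876, -0.0108, 0.0772]
tool_rot: [-3.142, 0.0, 0.46]
force: [0.2, 0.3, 0.5]
finger_gap: 0.877
gripper_force: 0.0
```

>>> servo_tool([
  [[0,0,0,0,0,-20,80],[0,0,0,0,0,-60,80],[0,0,0,0,0,-100,80],[0,0,0,0,0,-140,80],[0,0,0,0,0,-150,80]],
])

```text
time_s: 7.95
tool_pos: [0.4902, -0.0111, 0.2319]
tool_rot: [3.137, -0.006, 0.46]
force: [1.2, -0.5, -0.3]
finger_gap: 0.935
gripper_force: 0.0
```

```bash
python3 - <<'E'
from h import *
c=cam('wrist','w4.png'); np.savez('w4.npz',**c); s=env.sense(); print(s['time_s'],s['tool_pos'],s['force'],s['finger_gap'])
print('flange',ring_fl(c,.4878,-.0124,.0665))
P=cloud(c).reshape(-1,3); q=P[(abs(P[:,2]-.1105)<.0025)&(np.hypot(P[:,0]-.4878,P[:,1]+.0124)<.03)]; print('hubtop',len(q),fitc(q),np.median(q[:,2]))
H=cv2.cvtColor(c['img'],cv2.COLOR_RGB2HSV).astype(int); red=((H[...,0]<8)|(H[...,0]>172))&(H[...,1]>120)&(np.hypot(*(np.moveaxis(cloud(c)[...,:2]-[.4878,-.0124],-1,0)))<.05)
v,u=np.argwhere(red).mean(0); print('dot',red.sum(),u,v,plane(c,u,v,.066), cloud(c)[red].mean(0))
E
```

```text
8.0 [ 0.49013833 -0.01113727  0.23144884] [ 0.87489465 -0.2909043   1.02975473] 0.936498813238985
flange (array([ 0.48835994, -0.01285608]), array([-0.00239745, -0.00084459,  0.066558  ]), 54, np.float64(0.000986544886063992))
hubtop 1035 (array([ 0.48843985, -0.01267767]), 0.019879955291748047) 0.11036084190875968
dot 111 226.21621621621622 182.22522522522522 [0.46281832 0.0108378  0.066     ] [0.46315182 0.01086933 0.06714507]
```

View pics/w4.png

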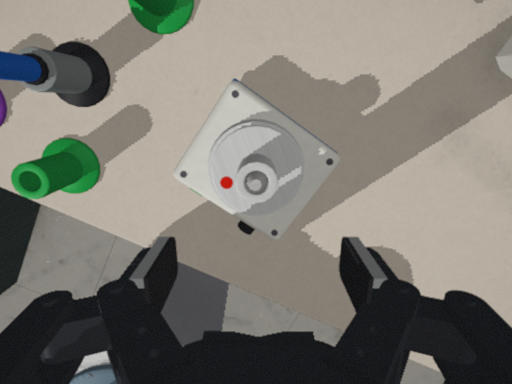

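The ring is home: hub top at 0.110 and flange level, with the dot at (226,182), which is (0.463, 0.011). Next I'll go above the pen and turn the wrist 40° to stay clear of the last joint's limit.

>>> servo_tool([
  [[0,0,-8,19,-38,-10,80],[0,0,-16,38,-78,-20,80],[0,0,-24,57,-120,-30,80],[0,0,-32,77,-160,-40,80],[0,0,-40,97,-205,-50,80]],
])

```text
time_s: 8.5
tool_pos: [0.4829, 0.217, 0.2758]
tool_rot: [-3.14, 0.002, 1.163]
force: [1.0, 0.1, 0.7]
finger_gap: 0.936
gripper_force: 0.0
```

```bash
cat > pen.py <<'E'
from h import *
import sys
c=cam('wrist','w_%s.png'%sys.argv[1]); s=env.sense(); print(s['time_s'],s['tool_pos'],s['tool_rot'],s['joint_pos'].round(2))
w=cloud(c);P=w.reshape(-1,3);H=cv2.cvtColor(c['img'],cv2.COLOR_RGB2HSV).astype(int).reshape(-1,3)
d=np.hypot(P[:,0]-.486,P[:,1]-.216)<.05
for lo,hi in [(.0,.012),(.07,.079),(.079,.083),(.085,.14),(.140,.152),(.154,.163)]:
    q=P[d&(P[:,2]>lo)&(P[:,2]<hi)]
    if len(q): print(lo,hi,len(q),q.mean(0),fitc(q))
q=P[(abs(H[:,0]-115)<15)&(H[:,1]>120)&d]; print('blue',len(q),q.mean(0),q.min(0),q.max(0))
E
python3 pen.py p1
```

```text
8.55 [0.48241317 0.22457926 0.27721195] [-3.13847494 -0.0054591   1.1741558 ] [0.31 0.28 0.06 1.35 0.01 2.28]
0.0 0.012 2178 [0.48906018 0.22430493 0.00425216] (array([0.48601111, 0.21601398]), 0.049979469299316404)
0.07 0.079 357 [0.48912533 0.2230438  0.075303  ] (array([0.48651132, 0.21669333]), 0.019857215881347656)
0.079 0.083 111 [0.48861831 0.22315223 0.08126143] (array([0.48682523, 0.2176115 ]), 0.013780749320983887)
0.085 0.14 198 [0.4897324  0.224766   0.11398407] (array([0.48762405, 0.21926425]), 0.010557209014892578)
0.14 0.152 146 [0.48877808 0.22219846 0.14881697] (array([0.48656595, 0.21714877]), 0.011178831100463867)
0.154 0.163 303 [0.48685117 0.21757005 0.1591185 ] (array([0.48650638, 0.21660487]), 0.009066079139709473)
blue 345 [0.48800197 0.22411447 0.12218142] [0.47309871 0.19433657 0.07953769] [0.51751218 0.22909565 0.29024954]
```

View pics/w_p1.png

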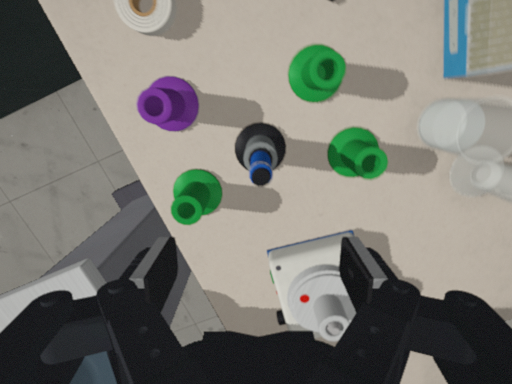

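The pen's black cap is at (262,172) in the grey stand, measured at (0.4865, 0.2168). The green stands on either side top out below the finger tips, and the beaker at (445,130) is well clear.

>>> servo_tool([
  [[0,0,0,0,0,0,70],[0,0,0,0,0,0,70],[0,0,0,0,0,0,70]],
])

```text
time_s: 8.85
tool_pos: [0.4832, 0.2143, 0.2761]
tool_rot: [-3.14, 0.002, 1.156]
force: [-0.1, -0.3, -0.2]
finger_gap: 0.823
gripper_force: 0.0
```

```bash
python3 - <<'E'
from h import *
s=env.sense(); print(s['tool_pos'],s['tool_rot'],to_tool(s,[.4865,.2168,.094]))
E
```

```text
[0.48321134 0.21432419 0.27605082] [-3.14023277e+00  1.88412710e-03  1.15559954e+00] [  3.93500488   2.25813175 182.04082795]
```

>>> servo_tool([
  [[0,0,0,4.5,0.7,40,70],[0,0,0,4.5,0.7,80,70],[0,0,0,4.5,0.7,120,70],[0,0,0,4.5,0.7,155,70],[0,0,0,4.5,0.7,182,70]],
])

```text
time_s: 9.35
tool_pos: [0.4846, 0.2173, 0.0925]
tool_rot: [-3.139, 0.002, 1.154]
force: [-0.2, 0.1, -0.6]
finger_gap: 0.819
gripper_force: 0.0
```

>>> servo_tool([
  [[0,0,0,0,0,0,45],[0,0,0,0,0,0,30],[0,0,0,0,0,0,14],[0,0,0,0,0,0,14],[0,0,0,0,0,0,14]],
], squeeze=40)

```text
time_s: 9.85
tool_pos: [0.4877, 0.2197, 0.0972]
tool_rot: [3.138, -0.002, 1.158]
force: [-0.9, -1.5, 5.5]
finger_gap: 0.246
gripper_force: 39.5
```

>>> servo_tool([
  [[0,0,0,0,0,0,14],[0,0,0,0,0,0,14],[0,0,0,0,0,0,14]],
])

```text
time_s: 10.15
tool_pos: [0.4878, 0.2197, 0.0972]
tool_rot: [3.138, -0.002, 1.158]
force: [-0.6, -0.8, 7.0]
finger_gap: 0.246
gripper_force: 39.5
```

>>> servo_tool([
  [[0,0,0,0,0,-12,14],[0,0,0,0,0,-36,14],[0,0,0,0,0,-65,14],[0,0,0,0,0,-95,14],[0,0,0,0,0,-130,14]],
])

```text
time_s: 10.65
tool_pos: [0.4851, 0.2196, 0.2265]
tool_rot: [-3.14, 0.001, 1.158]
force: [-0.0, 0.7, -0.8]
finger_gap: 0.245
gripper_force: 39.6
```

>>> servo_tool([
  [[0,0,0,0,0,0,14],[0,0,0,0,0,0,14],[0,0,0,0,0,0,14]],
])

```text
time_s: 10.95
tool_pos: [0.4852, 0.2194, 0.2243]
tool_rot: [-3.14, 0.001, 1.158]
force: [0.3, -0.2, -0.8]
finger_gap: 0.247
gripper_force: 39.7
```

```bash
python3 - <<'E'
from h import *
s=env.sense(); print(s['time_s'],s['tool_pos'],s['tool_rot'],s['force'],s['finger_gap'])
print(to_tool(s,[.4629,.0108,s['tool_pos'][2]]))
E
```

```text
10.95 [0.48520526 0.21944165 0.22430588] [-3.14011315e+00  1.23924723e-03  1.15804640e+00] [ 0.33540177 -0.15442091 -0.78537812] 0.24689699575423957
[-2.00067326e+02  6.32605994e+01  1.54338671e-01]
```

>>> servo_tool([
  [[0,0,0,-30,10,0,14],[0,0,0,-70,22,0,14],[0,0,0,-112,36,0,14],[0,0,0,-155,50,0,14],[0,0,0,-197,63.3,0,14]],
])

```text
time_s: 11.45
tool_pos: [0.4633, 0.0124, 0.2237]
tool_rot: [-3.139, 0.001, 1.158]
force: [1.1, 0.0, -0.5]
finger_gap: 0.25
gripper_force: 39.7
```

>>> servo_tool([
  [[0,0,0,0,0,20,14],[0,0,0,0,0,40,14],[0,0,0,0,0,50,14],[0,0,0,0,0,50,14],[0,0,0,0,0,50,14]],
])

```text
time_s: 11.95
tool_pos: [0.4646, 0.0141, 0.175]
tool_rot: [-3.141, 0.0, 1.159]
force: [1.0, -0.5, -1.1]
finger_gap: 0.247
gripper_force: 39.7
```

```bash
python3 - <<'E'
from h import *
s=env.sense(); print(s['time_s'],s['tool_pos'],s['tool_rot'],s['force'],s['finger_gap'])
W=cam('wrist'); S=cam('scene'); D=cam('side')
for n,c in zip('WSD',(W,S,D)): np.savez('f%s.npz'%n,**c)
def crop(c,p,h=35):
    q=c['K']@(c['R']@np.array(p)+c['t']); u,v=(q[:2]/q[2]).astype(int); print(u,v)
    return cv2.resize(c['img'][v-h:v+h,u-h:u+h],(260,390*260//390),interpolation=cv2.INTER_CUBIC)
im=np.hstack([cv2.resize(W['img'],(347,260)),crop(S,[.463,.011,.09],24),crop(D,[.463,.011,.09],20)])
cv2.imwrite('pics/f1.png',im[:,:,::-1][:, :800]); print(im.shape)
E
```

```text
11.95 [0.4645956  0.01409674 0.17504662] [-3.14050527e+00  4.05030977e-04  1.15861304e+00] [ 0.96216268 -0.54498951 -1.09295604] 0.24726710012371403
275 199
223 192
(260, 867, 3)
```

View pics/f1.png

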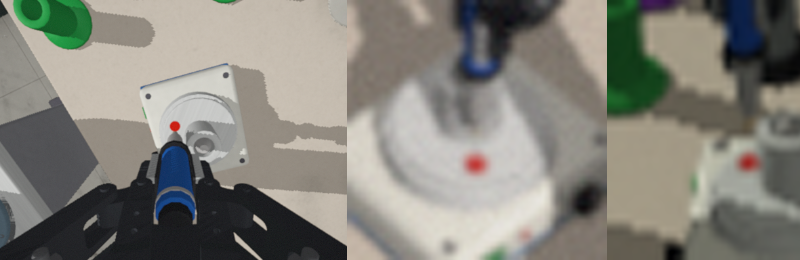

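The pen tip hangs just above the dot, which the wrist panel shows at (175,127) with the nose right below it. I'll measure the pen axis against the dot from the wrist depth.

```bash
python3 - <<'E'
from h import *
c=dict(np.load('fW.npz')); s=env.sense(); w=cloud(c); o=-c['R'].T@c['t']
H=cv2.cvtColor(c['img'],cv2.COLOR_RGB2HSV).astype(int)
d=np.hypot(w[...,0]-.464,w[...,1]-.0115)
red=((H[...,0]<8)|(H[...,0]>172))&(H[...,1]>120)&(d<.02); v,u=np.argwhere(red).mean(0); print('dot',red.sum(),plane(c,u,v,.066),u,v)
# least-squares cylinder fits
def cyl(q,r):
    f=least_squares(lambda p:np.hypot(q[:,0]-p[0]-p[2]*(q[:,2]-.19),q[:,1]-p[1]-p[3]*(q[:,2]-.19))-r,[.4635,.0112,0,0],loss='soft_l1',f_scale=.0005); return f.x,np.median(abs(f.fun))
bl=(abs(H[...,0]-115)<15)&(H[...,1]>120)&(d<.016); q=w[bl]; print('blue',len(q),q[:,2].min(),q[:,2].max(),cyl(q,.011))
x,_=cyl(q,.011); print('tip pred',x[:2]+x[2:]*(.094-.19))
n=(d<.014)&(w[...,2]>.09)&(w[...,2]<.142); q=w[n]; print('nose',len(q),q[:,2].min() if len(q) else '')
for z0 in np.arange(.09,.16,.006):
    k=q[abs(q[:,2]-z0)<.003]
    if len(k)>5: print(z0.round(3),len(k),k.mean(0).round(4),np.ptp(k[:,:2],axis=0).round(4))
if len(q)>20:
    k=q[(q[:,2]>.112)&(q[:,2]<.135)]
    if len(k)>10:
        f=least_squares(lambda p:np.hypot(k[:,0]-p[0],k[:,1]-p[1])-.009,[.4635,.0112],loss='soft_l1',f_scale=.0005); print('nosefit',f.x,len(k))
E
```

```text
dot 170 [0.46305886 0.01062568 0.066     ] 257.77647058823527 186.08823529411765
blue 3765 0.15867953267207904 0.236225836909693 (array([ 0.46378682,  0.01085335,  0.00062096, -0.00526986]), np.float64(0.00026470250437324143))
tip pred [0.46372721 0.01135926]
nose 228 0.0936611214987238
0.102 12 [0.4647 0.0137 0.1008] [0.0056 0.0034]
0.114 11 [0.4655 0.017  0.1143] [0.0071 0.0038]
0.12 39 [0.4664 0.0169 0.1209] [0.0132 0.0088]
0.126 54 [0.4662 0.0169 0.126 ] [0.014  0.0098]
0.132 63 [0.4664 0.0176 0.1318] [0.0134 0.0084]
0.138 43 [0.4666 0.0181 0.1376] [0.011  0.0062]
nosefit [0.46323765 0.00999511] 165
```

Predicted tip is within 1 mm of the dot and upright to 5 mrad. I'll descend.

>>> servo_tool([
  [[0,0,0,-0.8,-0.3,7,14],[0,0,0,-0.8,-0.3,14,14],[0,0,0,-0.8,-0.3,20,14],[0,0,0,-0.8,-0.3,24,14],[0,0,0,-0.8,-0.3,24,14]],
])

```text
time_s: 12.6
tool_pos: [0.4637, 0.0132, 0.1503]
tool_rot: [-3.14, 0.001, 1.158]
force: [0.1, -0.9, -1.2]
finger_gap: 0.249
gripper_force: 39.7
```

>>> servo_tool([
  [[0,0,0,0,0,1.5,14],[0,0,0,0,0,3,14],[0,0,0,0,0,4,14],[0,0,0,0,0,4,14],[0,0,0,0,0,4,14]],
])

```text
time_s: 13.1
tool_pos: [0.4645, 0.0131, 0.1473]
tool_rot: [3.141, 0.0, 1.158]
force: [-0.4, 0.4, -0.8]
finger_gap: 0.249
gripper_force: 39.7
```

>>> servo_tool([
  [[0,0,0,0,0,1,14],[0,0,0,0,0,2,14],[0,0,0,0,0,2,14],[0,0,0,0,0,2,14]],
])

```text
time_s: 13.5
tool_pos: [0.4645, 0.0131, 0.1454]
tool_rot: [3.141, -0.0, 1.158]
force: [-0.5, -0.5, 0.7]
finger_gap: 0.246
gripper_force: 39.8
```

>>> servo_tool([
  [[0,0,0,0,0,1,14],[0,0,0,0,0,2,14],[0,0,0,0,0,2,14],[0,0,0,0,0,2,14]],
])

```text
time_s: 13.9
tool_pos: [0.4645, 0.0131, 0.1433]
tool_rot: [3.141, -0.0, 1.158]
force: [0.2, -0.0, 1.3]
finger_gap: 0.242
gripper_force: 39.9
```

>>> servo_tool([
  [[0,0,0,0,0,1,14],[0,0,0,0,0,1,14],[0,0,0,0,0,1,14]],
])

```text
time_s: 14.2
tool_pos: [0.4645, 0.0131, 0.1423]
tool_rot: [3.141, -0.0, 1.158]
force: [0.7, 0.2, 2.6]
finger_gap: 0.244
gripper_force: 40.0
```

```bash
python3 - <<'E'
from h import *
F=[]
for i in range(8):
    c=cam('wrist','end.png' if i==0 else None); F.append(env.sense()['force'][2])
s=env.sense(); print(s['time_s'],s['tool_pos'],np.mean(F),np.std(F))
w=cloud(c); H=cv2.cvtColor(c['img'],cv2.COLOR_RGB2HSV).astype(int); d=np.hypot(w[...,0]-.4635,w[...,1]-.011)
q=w[(abs(H[...,0]-115)<15)&(H[...,1]>120)&(d<.016)]
f=least_squares(lambda p:np.hypot(q[:,0]-p[0]-p[2]*(q[:,2]-.16),q[:,1]-p[1]-p[3]*(q[:,2]-.16))-.011,[.4635,.0112,0,0],loss='soft_l1',f_scale=.0005).x
print('axis',f,'tip',f[:2]-f[2:]*.094)
print('flange',ring_fl(c,.4882,-.0126,.0665))
red=((H[...,0]<8)|(H[...,0]>172))&(H[...,1]>120)&(d<.02); print('red visible',red.sum())
print('cap top z',np.nanmax(w[(d<.012)&(w[...,2]<.22)][:,2]))
E
```

```text
14.6 [0.46447958 0.0131153  0.14229637] 2.615334416612866 0.4163981746315072
axis [ 0.46366289  0.00983409 -0.00095857 -0.00641517] tip [0.46375299 0.01043712]
flange (array([ 0.48799691, -0.01233036]), array([-0.00293813, -0.00325237,  0.06660402]), 45, np.float64(0.0010107290624716894))
red visible 106
cap top z 0.21998866311626894
```

View pics/end.png

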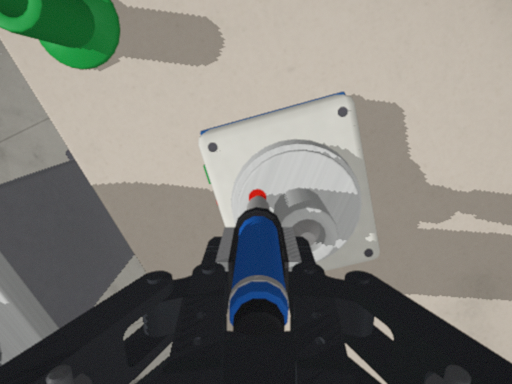

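The picture shows the pen upright with its tip on the red dot at (258,194). The press is about 3.6 N, roughly 5 mm in, and the ring is still flat on the seat, so I'm handing in.

```bash
python3 -c "
from rig import env
print(env.sign_off())"
```

```text
the job is handed in; nothing more can be done
None
```

The job is handed in, with no verdict shown: by my last measurements the ring sits flat on the seat, let go, and the pen is held upright about 1 mm from the red dot's centre, pressed with about 3.6 N (about 5 mm in).

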